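# Stand the last cell in the battery tray and close the hold-down bar

### The arm

A 6-joint arm with a two-finger parallel gripper is mounted at the origin on a cart in front of the work surface, level with it; the furniture and walls round the work are solid. World frame = base frame: x ahead of the robot, y to its left, z up, the work surface at z = 0. Lengths are in m, angles in rad, forces in N, time in s.
With the tool pointing down it reaches from about 0.3 to 0.875 m from the base axis. Payload 6.4 kg.
Tool frame: the origin (TCP) lies at the very end of the fingers, on their centre line; the grasp point (between the pads) lies 19 mm behind it; z points along the fingers, y is the line along which they close (so a half turn about z gives the same grasp; the last joint's range is limited). The gripper opens to 85 mm and grips with 20 to 120 N. Pads are 22 mm wide; open, the fingers measure 114 mm over their backs; the gripper's body (76 mm by 85 mm) begins 54 mm behind the grasp point. The pads swing forward as they close: fully open they stand 13 mm farther back than shut.
Start: joints at [-1.483, 0.181, 1.607, -0, 1.354, -0.206], TCP at [0.167, -0.55, 0.231] pointing down, gripper open.
Joint ranges: [-2.99, 2.99], [-0.89, 2.07], [0.3, 2.58], [-1.14, 4.28], [0, 2.63], [-3.12, 3.12]. Speed limits (rad/s): [2.57, 2.57, 3.01, 3.14, 3.14, 3.14].

### API

Orientations are given as a unit quaternion [w, x, y, z].
In Python, from bench import ctrl, cams, readout gives the robot as it stands (ctrl), with the cameras (cams) and the readings (readout).
- The arm moves only by the shell command python3 jog.py 'ROWS'. ROWS is a JSON list of rows, 1 to 10 of them, each of 7 numbers: dx, dy, dz in m, then a rotation vector rx, ry, rz in rad, then the opening from 0.0 (shut) to 1.0 (fully open); each row is the pose to reach, as a shift and turn from the pose commanded when the command began, along the tool's axes at that moment; what a row does not reach only later rows make up. A row lasts 1/8 s, in which the tool goes at most 0.0625 m and 0.188 rad, less where a joint would pass 70% of its speed; a pose out of reach is approached as far as the arm can. The fingers move at their own pace and stop on an object; the grip force is fixed at half the most. Time passes only in rows, so rows that do not move let the fingers close. It prints the time, the measured TCP pose, the force, the opening and the grip force at its end.
- readout.get_obs(): the state, without advancing time (a new reading comes with each control period).
- cams.camera(name): name is "scene" or "top" or "wrist"; returns the picture (400x640x3 uint8, blue, green, red); there is no depth.
- cams.camera_params(name): a dict with "fovy" (degrees; the focal length in pixels is half the picture's height over the tangent of half this angle, whatever the lens; pixels are square), "cx", "cy" (the principal point, pixels), "view" (4x4, takes a point from world to camera coordinates). Camera axes: x right, y up, looking along -z (the intrinsics and any distortion apply to the point x, -y, -z); pixel columns grow to the right and rows downward; lengths in m; the calibration is good to about 2 mm. A picture is of the moment at which its call begins: read the wrist's pose just before it. camera_params takes no time and is no camera call; for the wrist camera it gives the pose at the moment of the call.
- ctrl.hand_in(): hands the job in; it is judged then, once.
The state is a dict: "time_s": time; "q": joint angles; "dq": joint speeds; "joint_efforts": joint torques, N m; "eef_pos": TCP position; "eef_rot": TCP orientation; "wrist_force": force on the tool from outside, world axes, zero at the start; "torque": the same for the moment, N m; "opening": opening from 0.0 (shut) to 1.0 (fully open); "grasp_force": force on a finger pad.
Only numpy, scipy, OpenCV 4.12 (cv2) and the standard library are available. Lean on these libraries where they do the work, as an engineer would, in place of code of your own. Each camera call takes 0.05 s, during which the arm holds its last target. There are 200 camera calls.

### The job

One cell is missing from the small battery tray: tip up the cell that lies on the bench so that its terminals point up, and stand it fully home in the empty bay, its square positive terminal on the same side as the round negative terminal of the cell next to it. Then swing the raised hold-down bar over until it lies level across all three cells. Do not let the cell drop or fall over, and leave the other things on the bench where they are.

Things in the scene. Friction and masses are not known exactly. Their poses are not given: they have to be found in the camera images.
- cell: Loose battery cell: aluminium case, black ends, 54 mm wide (its x), 32 thick (y), 96 high (z), about 0.32 kg. Origin: centre of its bottom end; z points to the terminal end, where a square positive (x = +17 mm) and a round copper negative terminal (x = -17) stand 7 mm proud. At the start it lies on a broad side, y up, terminals to the robot's right within 0.3 rad. Grip it across the 54 mm.
- cell_plus (a point): Top centre of the loose cell's positive (square) terminal: 103 mm above its bottom, at its x = +17 mm.
- tray: Grey steel tray, screwed to the bench; origin: centre of its underside; y points to the robot's left within 0.3 rad. Three bays along y at -39, 0, +39 mm, each 57 (x) by 35 mm (y) inside, floor 4 mm thick. The first two hold fixed cells like the loose one, 54 mm width along x, tops 100 mm above the bench (terminals 107, copper link with bolts on the -x side 117). The +39 bay is empty.
- bay (a point): Centre of the empty bay's floor, where the cell's bottom belongs; axes as the tray's. The walls round the bay are 26 mm (at x = +-30 mm) and 34 mm (at y = +-19.5 mm) above the bench, 4 mm thick, rims rounded. Beyond the +y wall (21.5 to 25.5 mm from this point) stands a notched post, 24 mm wide, 110 mm above the bench, that receives the bar's end.
- bay_plus (a point): Where the top of the cell's positive terminal must be once it is seated, 107 mm above the bench: on the tray's +x side, the far one from the robot. The fixed cell next to the bay has its round negative terminal on that side.
- hold_down_bar (a joint): Hinge of the hold-down bar: flat steel, 12 mm wide, 4 thick, 158 long, rubber pads beneath. 0 rad: level along the tray's +y over the cells, between their terminals, 1.5 mm above a seated cell (a cell that is not home stops it). Grows as the bar rises; stop at 1.75; starts at 1.4 to 1.7. Stiff: it stays where it is left; 0.12 N m moves it.
- bar_hinge (a point): Hinge axis of the bar, along the tray's x, 106 mm above the bench at the tray's y = -66 mm, on a post 113 mm high.
- bar_tip (a point): Middle of the upper face of the bar's 16 mm wide thumb tab at its free end, 150 mm from the hinge axis. Its y points outward along the bar, its z out of the bar's upper face (away from the cells).
- side_cutter: Side cutters with red handles, 54 x 130 x 11 mm, lying behind the work. Leave alone.
- solder_spool: Part-used solder reel standing on its flange, 49 x 44 x 52 mm, behind the work. Leave alone.
- tape_roll: Roll of black electrical tape lying flat, 57 mm across, 19 mm high, to the left. Leave alone.
- terminal_strip: White twelve-way connector strip, 19 x 98 x 16 mm, front left. Leave alone.

How it is judged:
By the outcome, as a careful person would: the job done as asked, in the order asked, and still so for the second after the job is handed in, with the robot touching nothing.
It also fails if it takes over 66 s, if anything falls off the work surface, if the arm or the gripper's body presses on something with over 40 N, if the wrist force passes 120 N, or if a joint passes its speed limit or range.

## Working session

There is one attempt and no reset: what is moved stays moved. The work goes in short steps, Python scripts to look and compute and a shell command to move; the robot and the scene stay as the last step left them, time stands still between calls to the robot, and variables do not carry over. Pictures are saved under pics/ and viewed, at most 10 in all, crops included, and the job is handed in when it is done.

```bash
ls; mkdir -p pics
python3 - <<'E'
from bench import ctrl, cams, readout
import cv2
o=readout.get_obs();print({k:o[k] for k in('time_s','eef_pos','eef_rot','opening')})
for n in('scene','top'):
    cv2.imwrite(f'pics/{n}0.png',cams.camera(n)); p=cams.camera_params(n); print(n,p)
print(cams.camera_params('wrist'))
E
```

```text
bench.py
jog.py
pics
{'time_s': 0.0, 'eef_pos': array([ 0.16647907, -0.54979002,  0.23037496]), 'eef_rot': array([-8.80561144e-04,  9.89229900e-01,  1.46367436e-01,  4.77044323e-05]), 'opening': 1.0011303272538956}
scene {'fovy': 51.76150543730489, 'cx': 327.4256857659043, 'cy': 199.39151650192906, 'view': array([[-0.08090917,  0.9966536 , -0.01163231,  0.09929927],
       [-0.41450508, -0.02303177,  0.9097555 ,  0.17283329],
       [ 0.90644319,  0.07842921,  0.41498146, -1.56351749],
       [ 0.        ,  0.        ,  0.        ,  1.        ]])}
top {'fovy': 54.530631184471815, 'cx': 322.2624327973689, 'cy': 196.72586150490147, 'view': array([[ 0.00466951, -0.99986231, -0.01592359, -0.02766224],
       [ 0.99565167,  0.00316714,  0.09310064, -0.61194157],
       [-0.09303739, -0.01628908,  0.99552936, -1.04619464],
       [ 0.        ,  0.        ,  0.        ,  1.        ]])}
{'fovy': 64.245125039449, 'cx': 320.68011337400964, 'cy': 195.92991659353223, 'view': array([[ 0.28887311, -0.9573664 , -0.00137974, -0.57269415],
       [ 0.91001562,  0.27503268, -0.31020735,  0.04063024],
       [ 0.29736157,  0.08835497,  0.95066792, -0.38115857],
       [ 0.        ,  0.        ,  0.        ,  1.        ]])}
```

View pics/scene0.png

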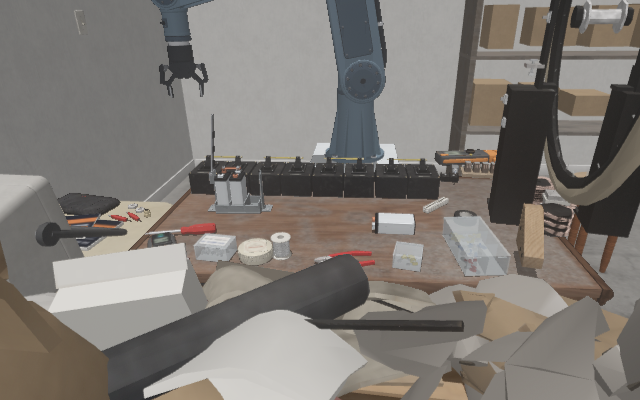

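View pics/top0.png

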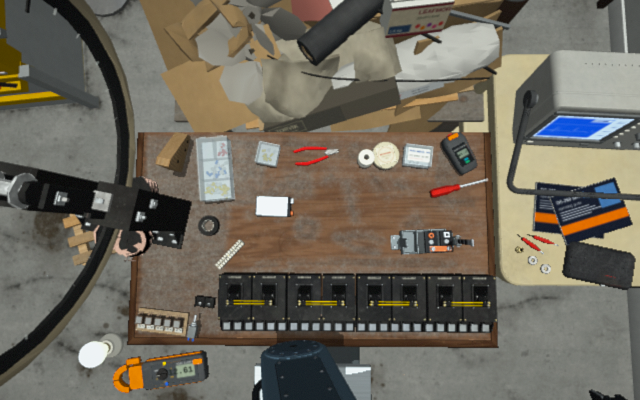

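The scene and top views show the cell at about (275,206) in top, terminals to the right. The tray is at about (425,241), its empty bay on the left, with the bar raised at the right end. Next I'll enlarge the crops.

```bash
cat > h.py <<'E'
import numpy as np, cv2
from scipy.spatial.transform import Rotation as R
from bench import ctrl, cams, readout
def ray(p,u,v):
    f=200/np.tan(np.radians(p['fovy'])/2); V=p['view']
    d=V[:3,:3].T@np.array([(u-p['cx'])/f,-(v-p['cy'])/f,-1]); return -V[:3,:3].T@V[:3,3],d
def onz(p,u,v,z):
    c,d=ray(p,u,v); return c+d*(z-c[2])/d[2]
def proj(p,X):
    f=200/np.tan(np.radians(p['fovy'])/2); c=p['view'][:3,:3]@X+p['view'][:3,3]
    return np.array([p['cx']-f*c[0]/c[2],p['cy']+f*c[1]/c[2]])
def tri(rs):
    A=0;b=0
    for c,d in rs:
        d=d/np.linalg.norm(d);P=np.eye(3)-np.outer(d,d);A=A+P;b=b+P@c
    return np.linalg.solve(A,b)
def pose():
    o=readout.get_obs();q=o['eef_rot'];return o['eef_pos'],R.from_quat([q[1],q[2],q[3],q[0]])
E
python3 - <<'E'
from h import *
a=cv2.imread('pics/top0.png')
c1=cv2.resize(a[185:235,240:310],None,fx=8,fy=8,interpolation=cv2.INTER_CUBIC)[:,:560]
c2=cv2.resize(a[215:265,380:480],None,fx=8,fy=8,interpolation=cv2.INTER_CUBIC)
s=np.zeros((800,800,3),np.uint8);s[:400,:560]=c1;s[400:]=c2
cv2.imwrite('pics/topc.png',cv2.resize(s,(600,600)))
p=cams.camera_params('top')
print(onz(p,275,206,.032),onz(p,290,206,.032),onz(p,425,241,.1))
E
```

```text
[0.58559261 0.10495546 0.032     ] [0.5857403  0.06351639 0.032     ] [ 0.49299152 -0.28850519  0.1       ]
```

View pics/topc.png

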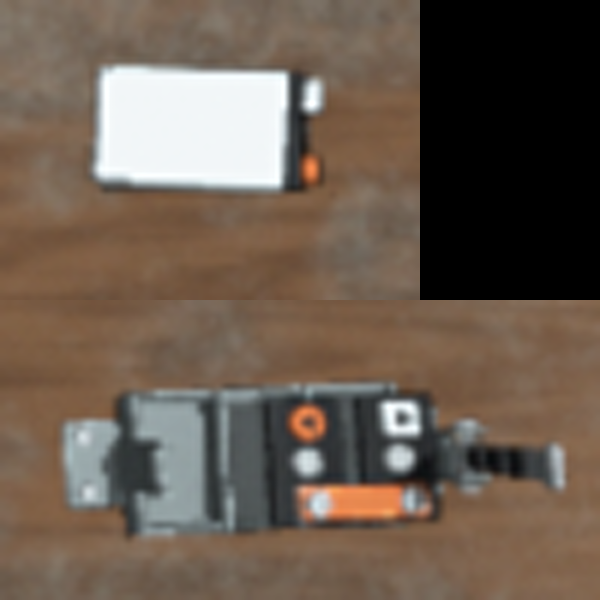

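The crops show the square terminal on the cell's far side (+x) and the tray's empty bay on the left. The cell therefore only needs tipping by 90° about world x. Next I'll plan the wrist camera views.

```bash
cat >> h.py <<'E'
def need(pos,Rt):
    p,r=pose(); d=r.inv().apply(np.array(pos)-p); v=(r.inv()*Rt).as_rotvec()
    print('d',d.round(4),'rv',v.round(4),'rows>=',np.ceil(max(np.linalg.norm(d)/.0625,np.linalg.norm(v)/.188)))
def tool(yaw,tip=0):
    # y axis of tool along (cos yaw, sin yaw); tool pointing down, then tipped about tool y by tip (neg: toward world -y)
    c,s=np.cos(yaw),np.sin(yaw)
    M=np.array([[-s,c,0],[c,s,0],[0,0,-1]]).T
    return R.from_rotvec(tip*np.array([c,s,0]))*R.from_matrix(M)
E
python3 - <<'E'
from h import *
p,r=pose();V=cams.camera_params('wrist')['view'];c=-V[:3,:3].T@V[:3,3]
print('cam in tool',r.inv().apply(c-p),'look',r.inv().apply(-V[2,:3]),'right',r.inv().apply(V[0,:3]))
need([0.42,-0.2,0.35],tool(0))
need([0.55,-0.0,0.3],tool(0))
t=cams.camera_params('top')
o=np.array([0,0,0]);
for n,u,v,z in [('negT',290.+0,0,0)]: pass
# crop coords: top: u=240+x/6, v=185+y/6 ; bottom: u=380+x/6, v=215+(y-300)/6
f=lambda x,y,z:onz(t,240+x/6,185+y/6,z).round(4)
g=lambda x,y,z:onz(t,380+x/6,215+(y-300)/6,z).round(4)
print('cell corners',f(102,67,.032),f(98,186,.032),f(302,72,.032),f(302,188,.032),'+',f(313,95,.02),'-',f(311,169,.02))
print('negcu',g(308,422,.107),'sq',g(401,418,.107),'+r',g(311,462,.1),g(400,459,.1))
E
```

```text
cam in tool [ 0.07910238 -0.00144691 -0.1436877 ] look [-3.10488574e-01 -3.87123115e-05  9.50577111e-01] right [-7.42726199e-04  9.99999704e-01 -2.01872837e-04]
d [ 0.344  -0.2616 -0.119 ] rv [-1.200e-03 -1.300e-03 -1.277e+00] rows>= 8.0
d [ 0.5263 -0.4153 -0.0687] rv [-1.200e-03 -1.300e-03 -1.277e+00] rows>= 11.0
cell corners [0.6127 0.1553 0.032 ] [0.5578 0.156  0.032 ] [0.6107 0.0629 0.032 ] [0.5573 0.0622 0.032 ] + [0.601  0.0588 0.02  ] - [0.5666 0.0594 0.02  ]
negcu [ 0.5075 -0.303   0.107 ] sq [ 0.5093 -0.3421  0.107 ] +r [ 0.4905 -0.3058  0.1   ] [ 0.492  -0.3434  0.1   ]
```

Run:
```python
from h import *
need([0.35,-0.2,0.33],tool(0.03))
need([0.49,-0.23,0.23],tool(0.03))
```

```text
d [ 0.277  -0.2819 -0.099 ] rv [-1.200e-03 -1.300e-03 -1.307e+00] rows>= 7.0
d [ 0.4023 -0.2124  0.0009] rv [-1.200e-03 -1.300e-03 -1.307e+00] rows>= 8.0
```

```bash
python3 jog.py '[[0.277,-0.282,-0.099,0,0,-1.307,1],[0.277,-0.282,-0.099,0,0,-1.307,1],[0.277,-0.282,-0.099,0,0,-1.307,1],[0.277,-0.282,-0.099,0,0,-1.307,1],[0.277,-0.282,-0.099,0,0,-1.307,1],[0.277,-0.282,-0.099,0,0,-1.307,1],[0.402,-0.212,0.001,0,0,-1.307,1],[0.402,-0.212,0.001,0,0,-1.307,1],[0.402,-0.212,0.001,0,0,-1.307,1],[0.402,-0.212,0.001,0,0,-1.307,1]]'
python3 - <<'E'
from h import *
print(readout.get_obs()['q'])
need([0.49,-0.23,0.23],tool(0.03))
need([0.49,-0.13,0.23],tool(0.03,-.35))
E
```

```text
time_s: 1.35
eef_pos: [0.4901, -0.2292, 0.2253]
eef_rot: [-0.004, 0.696, 0.718, -0.0]
wrist_force: [-0.4, -0.0, -0.3]
opening: 1.002
grasp_force: 0.0
[-6.57038108e-01  1.16753563e-01  1.69220852e+00  3.06310363e-04
  1.34136123e+00 -6.89500868e-01]
d [-0.0008 -0.0002 -0.0047] rv [-0.0066 -0.0058  0.0024] rows>= 1.0
d [ 0.0992  0.003  -0.0042] rv [-0.0061 -0.3558  0.0035] rows>= 2.0
```

```bash
python3 - <<'E'
from h import *
import pickle
p=cams.camera_params('wrist');im=cams.camera('wrist');cv2.imwrite('pics/w1.png',im);pickle.dump(p,open('pics/w1.pkl','wb'))
E
python3 jog.py '[[0.05,0.001,-0.002,0,-0.18,0,1],[0.1,0.003,-0.004,-0.006,-0.356,0.003,1],[0.1,0.003,-0.004,-0.006,-0.356,0.003,1],[0.1,0.003,-0.004,-0.006,-0.356,0.003,1]]'
python3 - <<'E'
from h import *
import pickle
print(readout.get_obs()['q'])
p=cams.camera_params('wrist');im=cams.camera('wrist');cv2.imwrite('pics/w2.png',im);pickle.dump(p,open('pics/w2.pkl','wb'))
a=cv2.imread('pics/w1.png');cv2.imwrite('pics/v1.png',cv2.resize(np.vstack([a,im]),(800,1000))[:600] if 0 else a)
E
```

```text
time_s: 1.9
eef_pos: [0.49, -0.1304, 0.2358]
eef_rot: [0.13, 0.686, 0.706, -0.121]
wrist_force: [-0.9, 0.2, 0.4]
opening: 0.995
grasp_force: 0.0
[-0.28527279 -0.00984145  1.84493911 -0.36020414  1.20622998 -0.20165137]
```

View pics/w1.png

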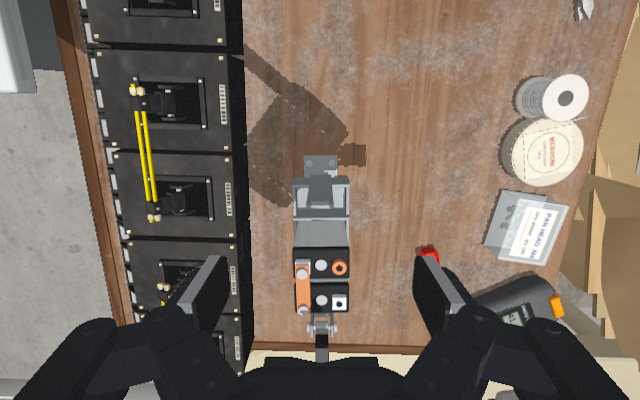

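View pics/w2.png

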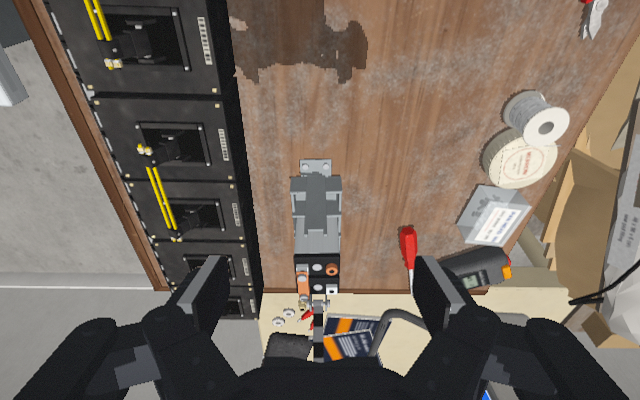

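q4 goes negative as the tool tips, and its limit is -1.14. The cell must therefore be gripped with the tool tilted about +0.7, to end at about -0.87. w1 shows the tray with its terminals near (339,267) and (339,302) and foot bolts near (308,163) and (332,163). I'll enlarge both views to measure.

Run:
```python
from h import *
a=cv2.imread('pics/w1.png')[150:320,275:375];b=cv2.imread('pics/w2.png')[150:320,270:370]
s=cv2.resize(np.hstack([a,b]),None,fx=3.5,fy=3.5,interpolation=cv2.INTER_CUBIC)
for i in range(0,100): 
    pass
cv2.imwrite('pics/w12.png',s);print(s.shape)
```

```text
(595, 700, 3)
```

View pics/w12.png

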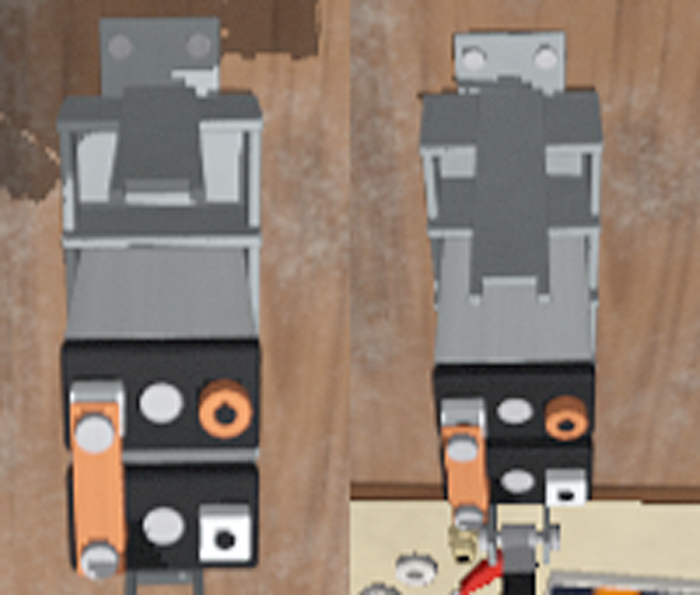

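```bash
cat > m.py <<'E'
from h import *
import pickle
P1,P2=(pickle.load(open(f'pics/w{i}.pkl','rb')) for i in(1,2)); PT=cams.camera_params('top')
def c1(x,y): return ray(P1,275+(x+.5)/3.5-.5,150+(y+.5)/3.5-.5)
def c2(x,y): return ray(P2,270+(x-350+.5)/3.5-.5,150+(y+.5)/3.5-.5)
def ct(x,y): return ray(PT,380+(x+.5)/6-.5,215+(y-300+.5)/6-.5)
pts={'neg':((226,412),(566,424),(308,422)),'sq':((226,540),(566,493),(401,418)),'v0':((161,403),(515,410),(311,462)),'v1':((162,526),(517,481),(400,459)),
'b-':((120,46),(474,57),(84,493)),'b+':((198,46),(545,57),(86,437))}
for k,(a,b,c) in pts.items():
    print(k,'w',tri([c1(*a),c2(*b)]).round(4),'all',tri([c1(*a),c2(*b),ct(*c)]).round(4))
on=lambda r,z:(r[0]+r[1]*(z-r[0][2])/r[1][2]).round(4)
for k,z in(('neg',.107),('sq',.107),('v0',.1),('v1',.1),('b-',.006),('b+',.006)): print(k,on(c1(*pts[k][0]),z),on(c2(*pts[k][1]),z),on(ct(*pts[k][2]),z))
print('cell corners w1',[on(c1(*q),.1) for q in((62,343),(260,343),(258,566),(72,566))])
print('wall tops w1 (mid wall far edge corners, z.034)',[on(c1(*q),.034) for q in((63,238),(260,238),(58,97),(261,97),(60,124),(261,124))])
E
python3 m.py
```

```text
neg w [ 0.5077 -0.3017  0.1082] all [ 0.508  -0.3018  0.1081]
sq w [ 0.5099 -0.3434  0.1057] all [ 0.51   -0.3413  0.1075]
v0 w [ 0.4907 -0.3038  0.101 ] all [ 0.491  -0.3046  0.1002]
v1 w [ 0.4923 -0.3425  0.1015] all [ 0.4925 -0.3418  0.1021]
b- w [ 0.4739 -0.226   0.0044] all [ 0.4743 -0.2248  0.0062]
b+ w [ 0.4997 -0.225   0.0048] all [ 0.5    -0.2256  0.0038]
neg [ 0.508  -0.3024  0.107 ] [ 0.5077 -0.3032  0.107 ] [ 0.5085 -0.302   0.107 ]
sq [ 0.51   -0.3424  0.107 ] [ 0.5096 -0.3415  0.107 ] [ 0.5104 -0.3411  0.107 ]
v0 [ 0.4907 -0.3043  0.1   ] [ 0.4908 -0.305   0.1   ] [ 0.4916 -0.3047  0.1   ]
v1 [ 0.4922 -0.3436  0.1   ] [ 0.4924 -0.3446  0.1   ] [ 0.493  -0.3423  0.1   ]
b- [ 0.4739 -0.2256  0.006 ] [ 0.4741 -0.2249  0.006 ] [ 0.4748 -0.2242  0.006 ]
b+ [ 0.4997 -0.2248  0.006 ] [ 0.4995 -0.2242  0.006 ] [ 0.5007 -0.2254  0.006 ]
cell corners w1 [array([ 0.4636, -0.2872,  0.1   ]), array([ 0.5166, -0.2853,  0.1   ]), array([ 0.5202, -0.356 ,  0.1   ]), array([ 0.4668, -0.358 ,  0.1   ])]
wall tops w1 (mid wall far edge corners, z.034) [array([ 0.4579, -0.2834,  0.034 ]), array([ 0.5214, -0.2812,  0.034 ]), array([ 0.4561, -0.2365,  0.034 ]), array([ 0.519 , -0.2343,  0.034 ]), array([ 0.4567, -0.2451,  0.034 ]), array([ 0.5195, -0.243 ,  0.034 ])]
```

Run:
```python
from h import *
need([0.585,0.11,0.2],tool(-0.02))
```

```text
d [ 0.237   0.1014 -0.0493] rv [0.0165 0.3562 0.0454] rows>= 5.0
```

```bash
python3 jog.py '[[0.06,0.025,-0.0125,0.004,0.09,0.011,1],[0.12,0.05,-0.025,0.008,0.18,0.022,1],[0.18,0.075,-0.037,0.012,0.27,0.033,1],[0.237,0.101,-0.049,0.016,0.356,0.045,1],[0.237,0.101,-0.049,0.016,0.356,0.045,1],[0.237,0.101,-0.049,0.016,0.356,0.045,1],[0.237,0.101,-0.049,0.016,0.356,0.045,1]]'
python3 - <<'E'
from h import *
import pickle
p=cams.camera_params('wrist');im=cams.camera('wrist');cv2.imwrite('pics/w3.png',im);pickle.dump(p,open('pics/w3.pkl','wb'))
need([0.585,0.08,0.14],tool(-0.02,.35))
E
```

```text
time_s: 2.82
eef_pos: [0.5845, 0.1086, 0.1986]
eef_rot: [-0.0, 0.715, 0.699, -0.001]
wrist_force: [0.1, 0.0, -0.1]
opening: 0.999
grasp_force: 0.0
d [-0.0289  0.0013  0.0587] rv [-0.0008  0.3505 -0.0013] rows>= 2.0
```

```bash
python3 jog.py '[[-0.015,0,0.03,0,0.175,0,1],[-0.029,0.001,0.059,0,0.35,0,1],[-0.029,0.001,0.059,0,0.35,0,1],[-0.029,0.001,0.059,0,0.35,0,1]]'
python3 - <<'E'
from h import *
import pickle
p=cams.camera_params('wrist');im=cams.camera('wrist');cv2.imwrite('pics/w4.png',im);pickle.dump(p,open('pics/w4.pkl','wb'))
print(readout.get_obs()['q'].round(2))
P3=pickle.load(open('pics/w3.pkl','rb'))
X=np.array([.585,.105,.03])
a=cv2.imread('pics/w3.png');o=[]
for q,i in((P3,a),(p,im)):
    u,v=proj(q,X).astype(int);x0=max(0,u-85);y0=max(0,v-85);y0=min(y0,230);print(x0,y0);o.append(i[y0:y0+170,x0:x0+113+57])
s=cv2.resize(np.hstack(o),None,fx=2.35,fy=2.35,interpolation=cv2.INTER_CUBIC);print(s.shape);cv2.imwrite('pics/w34.png',s)
E
```

```text
time_s: 3.38
eef_pos: [0.585, 0.081, 0.1399]
eef_rot: [-0.122, 0.704, 0.689, 0.124]
wrist_force: [-0.1, -1.1, 0.1]
opening: 1.006
grasp_force: 0.0
[-0.25  0.32  1.67  0.36  1.25 -0.36]
237 94
236 125
(400, 799, 3)
```

View pics/w34.png

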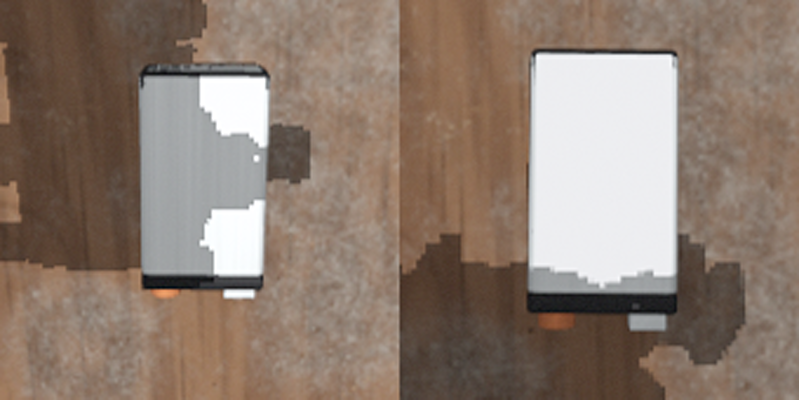

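Run:
```python
from h import *
import pickle
P3,P4=(pickle.load(open(f'pics/w{i}.pkl','rb')) for i in(3,4))
A=[(141,73),(268,73),(265,290),(142,290)];B=[(531,48),(676,48),(677,312),(528,312)]
s=2.35;C=[]
for a,b in zip(A,B):
    ra=(237+(a[0]+.5)/s-.5,94+(a[1]+.5)/s-.5);rb=(236+(b[0]-400+.5)/s-.5,125+(b[1]+.5)/s-.5)
    t=tri([ray(P3,*ra),ray(P4,*rb)]);print(t.round(4),onz(P3,*ra,.032).round(4),onz(P4,*rb,.032).round(4))
    C.append((onz(P3,*ra,.032)+onz(P4,*rb,.032))/2)
C=np.array(C);z=(C[2]+C[3]-C[0]-C[1])/2;print('len',np.linalg.norm(z),'width',np.linalg.norm(C[1]-C[0]),np.linalg.norm(C[2]-C[3]),'yaw',np.arctan2(z[0],-z[1]),'bottom',(C[0]+C[1])/2,'top',(C[2]+C[3])/2)
```

```text
[0.5614 0.1604 0.036 ] [0.5614 0.16   0.032 ] [0.5607 0.1612 0.032 ]
[0.6128 0.1593 0.0359] [0.613  0.1589 0.032 ] [0.6133 0.16   0.032 ]
[0.6116 0.0652 0.0345] [0.6124 0.0641 0.032 ] [0.6113 0.0648 0.032 ]
[0.558  0.0663 0.0346] [0.5576 0.0653 0.032 ] [0.5579 0.0659 0.032 ]
len 0.09504552306025323 width 0.05211982621768699 0.05413322353899744 yaw -0.024486859177764147 bottom [0.58709921 0.16004305 0.032     ] top [0.58477208 0.06502602 0.032     ]
```

Run:
```python
from h import *
T=tool(-.0245,.7);G=np.array([.5855,.108,.008]);z=T.apply([0,0,1])
need(G-.08*z,T);need(G,T)
```

```text
d [-0.0483 -0.0006  0.0583] rv [-0.0026  0.3513  0.0052] rows>= 2.0
d [-0.0207 -0.0004  0.1334] rv [-0.0026  0.3513  0.0052] rows>= 3.0
```

```bash
python3 jog.py '[[-0.048,-0.001,0.03,-0.001,0.175,0.002,1],[-0.048,-0.001,0.058,-0.003,0.351,0.005,1],[-0.048,-0.001,0.058,-0.003,0.351,0.005,1],[-0.039,-0.001,0.083,-0.003,0.351,0.005,1],[-0.030,-0.001,0.108,-0.003,0.351,0.005,1],[-0.0207,-0.0004,0.1334,-0.003,0.351,0.005,1],[-0.0207,-0.0004,0.1334,-0.003,0.351,0.005,1],[-0.0207,-0.0004,0.1334,-0.003,0.351,0.005,1]]'
python3 - <<'E'
from h import *
T=tool(-.0245,.7);G=np.array([.5855,.108,.008]);need(G,T)
E
```

```text
time_s: 4.42
eef_pos: [0.5862, 0.1085, 0.0093]
eef_rot: [-0.238, 0.671, 0.657, 0.246]
wrist_force: [0.7, 0.5, -0.4]
opening: 1.003
grasp_force: 0.0
d [-0.0013 -0.0007  0.0007] rv [0.0007 0.0015 0.0034] rows>= 1.0
```

Positioned well with no contact, so I'll close.

```bash
python3 jog.py '[[-0.001,-0.0007,0.0007,0,0,0.003,0.6],[-0.001,-0.0007,0.0007,0,0,0.003,0.4],[-0.001,-0.0007,0.0007,0,0,0.003,0],[-0.001,-0.0007,0.0007,0,0,0.003,0],[-0.001,-0.0007,0.0007,0,0,0.003,0],[-0.001,-0.0007,0.0007,0,0,0.003,0],[-0.001,-0.0007,0.0007,0,0,0.003,0],[-0.001,-0.0007,0.0007,0,0,0.003,0]]'
```

```text
time_s: 5.42
eef_pos: [0.5853, 0.1069, 0.0069]
eef_rot: [-0.24, 0.674, 0.655, 0.246]
wrist_force: [-0.1, -2.7, 6.9]
opening: 0.624
grasp_force: 64.3
```

```bash
cat >> h.py <<'E'
import pickle,os
def save_cell():
    p,r=pose(); yt=r.apply([0,1,0]);x=np.array([yt[0],yt[1],0]);x/=np.linalg.norm(x);y=np.array([0,0,1.]);z=np.cross(x,y)
    Rc=R.from_matrix(np.array([x,y,z]).T)
    m=p+r.apply([0,0,-.019]); b0=np.array([.5870,.1602,.016]); b=b0+x*np.dot(m-b0,x)
    pickle.dump((r.inv().apply(b-p),(r.inv()*Rc).as_matrix()),open('pics/cell.pkl','wb')); print('b',b,'b0',b0)
def cell_in_tool():
    b,M=pickle.load(open('pics/cell.pkl','rb'));return b,R.from_matrix(M)
def cellpose():
    p,r=pose();b,M=cell_in_tool();return p+r.apply(b),(r*M)
def need_cell(bot,yaw):
    b,M=cell_in_tool();Rt=R.from_rotvec([0,0,yaw])*M.inv();need(np.array(bot)-Rt.apply(b),Rt)
E
python3 - <<'E'
from h import *
save_cell();p,r=pose()
print(r.inv().apply([0,0,.15]))
E
```

```text
b [0.58683354 0.16020469 0.016     ] b0 [0.587  0.1602 0.016 ]
[ 0.09673883 -0.00012922 -0.11463674]
```

```bash
python3 jog.py '[[0.006,0,-0.008,0,0,0,0],[0.019,0,-0.023,0,0,0,0],[0.045,0,-0.053,0,0,0,0],[0.071,0,-0.084,0,0,0,0],[0.09,0,-0.107,0,0,0,0],[0.097,0,-0.115,0,0,0,0],[0.097,0,-0.115,0,0,0,0],[0.097,0,-0.115,0,0,0,0]]'
python3 - <<'E'
from h import *
c,M=cellpose();print(c,M.as_matrix().round(3));print(readout.get_obs()['q'].round(3))
need_cell([.53,0.0,.2],0.0)
E
```

```text
time_s: 6.42
eef_pos: [0.5834, 0.1082, 0.1547]
eef_rot: [-0.242, 0.674, 0.654, 0.244]
wrist_force: [-0.4, 1.3, -4.0]
opening: 0.621
grasp_force: 63.9
[0.58492362 0.1614539  0.16379368] [[ 1.     0.005 -0.027]
 [-0.027 -0.001 -1.   ]
 [-0.005  1.    -0.001]]
[-0.369  0.385  1.684  0.663  1.398 -0.569]
d [-0.0272 -0.0509 -0.1517] rv [-0.0088 -1.5714 -0.0281] rows>= 9.0
```

```bash
python3 jog.py '[[-0.003,-0.005,-0.015,-0.001,-0.16,-0.003,0],[-0.006,-0.01,-0.03,-0.002,-0.32,-0.006,0],[-0.008,-0.015,-0.045,-0.003,-0.48,-0.009,0],[-0.011,-0.02,-0.06,-0.004,-0.64,-0.012,0],[-0.014,-0.025,-0.076,-0.004,-0.8,-0.014,0],[-0.017,-0.03,-0.09,-0.005,-0.96,-0.017,0],[-0.02,-0.035,-0.105,-0.006,-1.12,-0.02,0],[-0.022,-0.04,-0.12,-0.007,-1.28,-0.023,0],[-0.025,-0.046,-0.136,-0.008,-1.43,-0.026,0],[-0.027,-0.051,-0.152,-0.009,-1.571,-0.028,0]]'
python3 - <<'E'
from h import *
c,M=cellpose();print(c,M.as_matrix().round(3));print(readout.get_obs()['q'].round(3))
need_cell([.4889,-.2644,.15],0.046)
E
```

```text
time_s: 7.68
eef_pos: [0.5295, -0.0089, 0.2533]
eef_rot: [0.299, 0.641, 0.641, -0.299]
wrist_force: [-0.1, -1.0, -4.6]
opening: 0.621
grasp_force: 64.1
[ 5.29478553e-01 -1.10858213e-05  1.99981149e-01] [[ 1.    -0.     0.001]
 [ 0.     1.     0.003]
 [-0.001 -0.003  1.   ]]
[ 0.214  0.289  1.674 -0.851  1.477  0.433]
d [-0.1317 -0.04    0.2349] rv [-0.0356  0.0031 -0.029 ] rows>= 5.0
```

```bash
python3 jog.py '[[-0.02,-0.006,0.036,-0.006,0,-0.005,0],[-0.042,-0.013,0.075,-0.012,0.001,-0.01,0],[-0.064,-0.019,0.114,-0.018,0.001,-0.015,0],[-0.086,-0.026,0.153,-0.024,0.002,-0.02,0],[-0.108,-0.033,0.192,-0.03,0.003,-0.025,0],[-0.122,-0.037,0.218,-0.036,0.003,-0.029,0],[-0.132,-0.04,0.235,-0.036,0.003,-0.029,0],[-0.132,-0.04,0.235,-0.036,0.003,-0.029,0],[-0.132,-0.04,0.235,-0.036,0.003,-0.029,0]]'
python3 - <<'E'
from h import *
import pickle
print(readout.get_obs()['q'].round(3));c,M=cellpose();print(c,M.as_matrix().round(3))
p=cams.camera_params('wrist');im=cams.camera('wrist');cv2.imwrite('pics/w5.png',im);pickle.dump(p,open('pics/w5.pkl','wb'))
need_cell([.4889,-.2644,.06],0.046)
E
```

```text
time_s: 8.8
eef_pos: [0.4899, -0.2734, 0.203]
eef_rot: [0.304, 0.628, 0.656, -0.289]
wrist_force: [0.3, -0.4, -4.5]
opening: 0.618
grasp_force: 64.1
[-0.313  0.153  1.955 -1.038  0.974  0.24 ]
[ 0.48966244 -0.26408858  0.14973083] [[ 0.999 -0.046 -0.002]
 [ 0.046  0.999 -0.005]
 [ 0.002  0.004  1.   ]]
d [ 0.0685 -0.0013  0.0585] rv [ 0.0021 -0.004  -0.002 ] rows>= 2.0
```

View pics/w5.png

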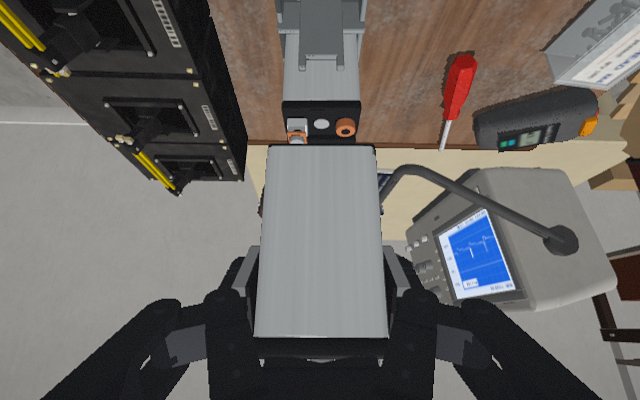

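The cell is upright above the bay. Its top edge runs (268,147) to (375,147), and the neighbour's copper negative is at (346,128) on the far side, as needed. q4 is near its limit of -1.14, so I'll fit the kinematics to check the lowering.

```bash
cat > ik.py <<'E'
from h import *
from scipy.optimize import least_squares
D=[([-1.483,.181,1.607,0,1.354,-.206],[.1665,-.5498,.2304],[-.0009,.9892,.1464,0]),
([-.657,.11675,1.6922,.0003,1.3414,-.6895],[.4901,-.2292,.2253],[-.004,.696,.718,0]),
([-.28527,-.00984,1.84494,-.3602,1.20623,-.20165],[.49,-.1304,.2358],[.13,.686,.706,-.121]),
([-.369,.385,1.684,.663,1.398,-.569],[.5834,.1082,.1547],[-.242,.674,.654,.244]),
([.214,.289,1.674,-.851,1.477,.433],[.5295,-.0089,.2533],[.299,.641,.641,-.299]),
([-.313,.153,1.955,-1.038,.974,.24],[.4899,-.2734,.203],[.304,.628,.656,-.289])]
E=R.from_euler
def fk(q,k):
    sx,sy,sz,a2,e,a3,d6,ty=k
    A=E('y',q[1]+q[2]);W=E('z',q[3])*E('y',q[4])
    p=E('z',q[0]).apply(np.array([sx,sy,sz])+E('y',q[1]).apply([0,0,a2])+A.apply(np.array([e,0,a3])+W.apply([0,0,d6])))
    return p,E('z',q[0])*A*W*E('z',q[5]+np.pi/2 )
def rot(w): return R.from_quat([w[1],w[2],w[3],w[0]])
f=least_squares(lambda k:np.concatenate([fk(q,k)[0]-p for q,p,_ in D]),[0,.118,.4,.4,0,.4,.25,0]);k=f.x
C=[(fk(q,k)[1].inv()*rot(w)) for q,p,w in D]
Cm=R.concatenate(C).mean()
def ik(p,r,q0,free=True):
    def F(q):
        a,b=fk(q,k);return np.concatenate([a-p,.3*((b*Cm).inv()*r).as_rotvec()])
    s=least_squares(F,q0);return s.x,np.abs(s.fun).max()
if __name__=='__main__':
    print(k.round(3),abs(f.fun).max(),[(Cm.inv()*c).magnitude().round(4) for c in C],Cm.as_rotvec())
    b,M=cell_in_tool();Rt=R.from_rotvec([0,0,.046])*M.inv()
    for z in(.15,.1,.06,.03,.004):
        q,e=ik(np.array([.4889,-.2644,z])-Rt.apply(b),Rt,D[-1][0]);print(z,q.round(3),e.round(4))
E
python3 ik.py
```

```text
Traceback (most recent call last):
  File "ik.py", line 24, in <module>
    print(k.round(3),abs(f.fun).max(),[(Cm.inv()*c).magnitude().round(4) for c in C],Cm.as_rotvec())
                                       ^^^^^^^^^^^^^^^^^^^^^^^^^^^^^^
AttributeError: 'float' object has no attribute 'round'
```

```bash
sed -i 's/magnitude().round(4)/magnitude()/' ik.py; python3 ik.py
```

```text
[0.001 0.118 0.314 0.438 0.086 0.514 0.319 0.   ] 0.0005458995603023209 [0.0014927112020452844, 0.0012797088442997125, 0.0010866830910159747, 0.0017121004932944143, 0.0018475543887051522, 0.0015343293829707986] [7.25941715e-05 6.43297781e-05 6.40147824e-04]
0.15 [-0.311  0.154  1.956 -1.044  0.977  0.243] 0.0
0.1 [-0.311  0.247  1.975 -1.114  0.924  0.363] 0.0
0.06 [-0.311  0.329  1.98  -1.177  0.888  0.465] 0.0
0.03 [-0.311  0.395  1.978 -1.227  0.865  0.543] 0.0
0.004 [-0.311  0.454  1.973 -1.271  0.848  0.61 ] 0.0
```

Run:
```python
from ik import *
# grasp at cell (0,gy,gz); tip final = -(pi/2-t)
for t in(.8,.9,1.0,1.1,1.2):
    for gz in (.064,.08):
        T=tool(.046,-(np.pi/2-t));g=np.array([.4889,-.2644,.004])+R.from_rotvec([0,0,.046]).apply([0,.004,gz])
        q,e=ik(g+T.apply([0,0,.019]),T,D[-1][0])
        Ti=tool(-.0245,t);qi,ei=ik(np.array([.5855,.16-gz,.022])+Ti.apply([0,0,.019]),Ti,D[3][0])
        print(t,gz,q.round(2),e.round(4),'| init',qi.round(2),ei.round(4))
```

```text
0.8 0.064 [-0.35  0.41  1.97 -1.14  0.79  0.46] 0.0 | init [-0.4   0.68  1.67  0.77  1.26 -0.81] 0.0
0.8 0.08 [-0.35  0.38  1.97 -1.11  0.8   0.42] 0.0 | init [-0.43  0.69  1.66  0.76  1.28 -0.82] 0.0
0.9 0.064 [-0.4   0.37  1.96 -0.98  0.74  0.28] 0.0 | init [-0.43  0.73  1.65  0.83  1.33 -0.86] 0.0
0.9 0.08 [-0.4   0.34  1.96 -0.95  0.76  0.24] 0.0 | init [-0.46  0.74  1.64  0.82  1.35 -0.87] 0.0
1.0 0.064 [-0.44  0.35  1.95 -0.8   0.72  0.09] 0.0 | init [-0.46  0.78  1.63  0.88  1.4  -0.91] 0.0
1.0 0.08 [-0.44  0.31  1.95 -0.78  0.75  0.06] 0.0 | init [-0.49  0.79  1.62  0.87  1.42 -0.92] 0.0
1.1 0.064 [-0.49  0.33  1.93 -0.62  0.73 -0.1 ] 0.0 | init [-0.48  0.84  1.6   0.93  1.48 -0.95] 0.0
1.1 0.08 [-0.49  0.3   1.93 -0.6   0.76 -0.12] 0.0 | init [-0.51  0.85  1.59  0.91  1.49 -0.96] 0.0
1.2 0.064 [-0.54  0.32  1.91 -0.46  0.76 -0.28] 0.0 | init [-0.5   0.9   1.57  0.98  1.55 -0.99] 0.0
1.2 0.08 [-0.54  0.29  1.9  -0.44  0.79 -0.3 ] 0.0 | init [-0.53  0.9   1.56  0.96  1.57 -0.99] 0.0
```

Run:
```python
from ik import *
b,M=cell_in_tool()
for x,y,yaw in((.53,0,0),(.53,0,-.2),(.53,0,.2),(.6,-.05,0),(.6,.05,0),(.6,.05,.2),(.6,.1,.3),(.68,.1,.0)):
    Rt=R.from_rotvec([0,0,yaw])*M.inv()
    q,e=ik(np.array([x,y,.0])-Rt.apply(b),Rt,D[4][0]);print(x,y,yaw,q.round(3),e.round(4))
```

```text
0.53 0 0 [ 0.212  0.609  1.714 -0.91   1.242  0.716] 0.0
0.53 0 -0.2 [ 0.189  0.671  1.602 -0.805  1.374  0.767] 0.0
0.53 0 0.2 [ 0.222  0.544  1.83  -1.029  1.102  0.679] 0.0
0.6 -0.05 0 [ 0.11   0.682  1.583 -0.944  1.216  0.618] 0.0
0.6 0.05 0 [ 0.265  0.739  1.479 -0.86   1.34   0.658] 0.0
0.6 0.05 0.2 [ 0.277  0.671  1.604 -0.963  1.19   0.611] 0.0
0.6 0.1 0.3 [ 0.358  0.673  1.599 -0.971  1.179  0.6  ] 0.0
0.68 0.1 0.0 [ 0.301  0.899  1.185 -0.825  1.452  0.578] 0.0
```

q4 stops the lowering at this tilt, so I'll stand the cell on clear bench at (0.53, 0) and re-grip it with a steeper tool at t=0.9.

Run:
```python
from h import *
need_cell([.53,0,.15],0);need_cell([.53,0,.03],0);need_cell([.53,0,.002],0)
```

```text
d [ 0.17    0.0516 -0.1995] rv [ 0.0372 -0.0041  0.0277] rows>= 5.0
d [ 0.2614  0.0513 -0.1217] rv [ 0.0372 -0.0041  0.0277] rows>= 5.0
d [ 0.2828  0.0512 -0.1036] rv [ 0.0372 -0.0041  0.0277] rows>= 5.0
```

```bash
python3 jog.py '[[0.028,0.009,-0.033,0.006,-0.001,0.005,0],[0.06,0.018,-0.07,0.012,-0.001,0.01,0],[0.09,0.027,-0.106,0.02,-0.002,0.015,0],[0.12,0.036,-0.141,0.026,-0.003,0.02,0],[0.15,0.045,-0.176,0.033,-0.004,0.025,0],[0.17,0.051,-0.199,0.037,-0.004,0.028,0],[0.205,0.0515,-0.17,0.037,-0.004,0.028,0],[0.24,0.0515,-0.14,0.037,-0.004,0.028,0],[0.261,0.0513,-0.122,0.037,-0.004,0.028,0],[0.261,0.0513,-0.122,0.037,-0.004,0.028,0]]'
python3 - <<'E'
from h import *
c,M=cellpose();print(c,M.as_matrix().round(4)[:,2]);need_cell([.53,0,.008],0);need_cell([.53,0,.001],0);need_cell([.53,0,-.002],0)
E
```

```text
time_s: 10.1
eef_pos: [0.5287, -0.0094, 0.0821]
eef_rot: [0.297, 0.64, 0.642, -0.3]
wrist_force: [0.5, 1.2, -3.4]
opening: 0.619
grasp_force: 65.3
[ 5.28535618e-01 -3.69153403e-04  2.87477552e-02] [0.0036 0.0014 1.    ]
d [0.0161 0.0013 0.0131] rv [-0.0016  0.0014  0.0034] rows>= 1.0
d [0.0214 0.0014 0.0176] rv [-0.0016  0.0014  0.0034] rows>= 1.0
d [0.0237 0.0014 0.0196] rv [-0.0016  0.0014  0.0034] rows>= 1.0
```

```bash
python3 jog.py '[[0.008,0.001,0.0065,-0.001,0.001,0.003,0],[0.0161,0.001,0.0131,-0.001,0.001,0.003,0],[0.0161,0.001,0.0131,-0.001,0.001,0.003,0],[0.019,0.001,0.0155,-0.001,0.001,0.003,0],[0.0214,0.0014,0.0176,-0.001,0.001,0.003,0],[0.0214,0.0014,0.0176,-0.001,0.001,0.003,0]]'
python3 - <<'E'
from h import *
c,M=cellpose();print(c,M.as_matrix().round(4)[:,2]);need_cell([.53,0,-.002],0)
E
```

```text
time_s: 10.85
eef_pos: [0.5317, -0.0098, 0.0565]
eef_rot: [0.299, 0.643, 0.64, -0.297]
wrist_force: [-0.6, -0.6, -3.4]
opening: 0.621
grasp_force: 65.4
[ 0.53193505 -0.00076399  0.00321886] [-4.e-03  1.e-04  1.e+00]
d [ 0.0045 -0.0017  0.0028] rv [ 0.0014  0.0001 -0.0041] rows>= 1.0
```

```bash
python3 jog.py '[[0.0008,0,0.0006,0,0,0,0],[0.0015,0,0.0013,0,0,0,0],[0.0015,0,0.0013,0,0,0,0]]'; python3 jog.py '[[0.0008,0,0.0006,0,0,0,0],[0.0008,0,0.0006,0,0,0,0]]'; python3 jog.py '[[0.0008,0,0.0006,0,0,0,0],[0.0008,0,0.0006,0,0,0,0]]'
```

```text
time_s: 11.22
eef_pos: [0.5317, -0.0098, 0.0546]
eef_rot: [0.299, 0.643, 0.64, -0.297]
wrist_force: [0.2, 0.3, -4.0]
opening: 0.621
grasp_force: 65.4
time_s: 11.48
eef_pos: [0.5317, -0.0097, 0.0536]
eef_rot: [0.299, 0.643, 0.64, -0.297]
wrist_force: [-0.4, -0.4, -3.7]
opening: 0.623
grasp_force: 65.4
time_s: 11.72
eef_pos: [0.5319, -0.0097, 0.0529]
eef_rot: [0.299, 0.643, 0.64, -0.297]
wrist_force: [-1.1, 0.9, -2.2]
opening: 0.623
grasp_force: 65.7
```

```bash
python3 jog.py '[[0.0004,0,0.0003,0,0,0,0],[0.0004,0,0.0003,0,0,0,0]]'; python3 jog.py '[[0.0004,0,0.0003,0,0,0,0],[0.0004,0,0.0003,0,0,0,0]]'
```

```text
time_s: 11.98
eef_pos: [0.5319, -0.0097, 0.0528]
eef_rot: [0.299, 0.643, 0.64, -0.297]
wrist_force: [-1.8, 2.1, 2.8]
opening: 0.62
grasp_force: 66.2
time_s: 12.22
eef_pos: [0.532, -0.0097, 0.0528]
eef_rot: [0.3, 0.643, 0.639, -0.297]
wrist_force: [-2.7, 2.3, 7.5]
opening: 0.621
grasp_force: 66.7
```

```bash
python3 - <<'E'
from h import *
c,M=cellpose();print(c,M.as_matrix().round(4))
E
python3 jog.py '[[0,0,0,0,0,0,0.66],[0,0,0,0,0,0,0.75],[0,0,0,0,0,0,0.9],[0,0,0,0,0,0,1],[0,0,0,0,0,0,1],[0,0,0,0,0,0,1]]'
python3 - <<'E'
from h import *
cv2.imwrite('pics/w6.png',cams.camera('wrist'))
t=tool(0,-(np.pi/2-.95))
g=np.array([.532,0.001,.074]);z=t.apply([0,0,1])
need(g+.019*z-.08*pose()[1].apply([0,0,1]),pose()[1]);need(g-.051*z,t);need(g+.019*z,t)
E
```

```text
[ 5.32246025e-01 -6.95237000e-04 -4.93442700e-04] [[ 1.      0.0018 -0.0047]
 [-0.0018  1.      0.0016]
 [ 0.0047 -0.0016  1.    ]]
time_s: 12.98
eef_pos: [0.5318, -0.0096, 0.0517]
eef_rot: [0.299, 0.643, 0.64, -0.297]
wrist_force: [0.7, 0.0, -0.1]
opening: 1.0
grasp_force: 0.0
d [-0.0055  0.0002 -0.0841] rv [0. 0. 0.] rows>= 2.0
d [-0.0228  0.0004 -0.0719] rv [ 0.0016  0.2491 -0.0046] rows>= 2.0
d [-0.0055  0.0002 -0.0041] rv [ 0.0016  0.2491 -0.0046] rows>= 2.0
```

View pics/w6.png

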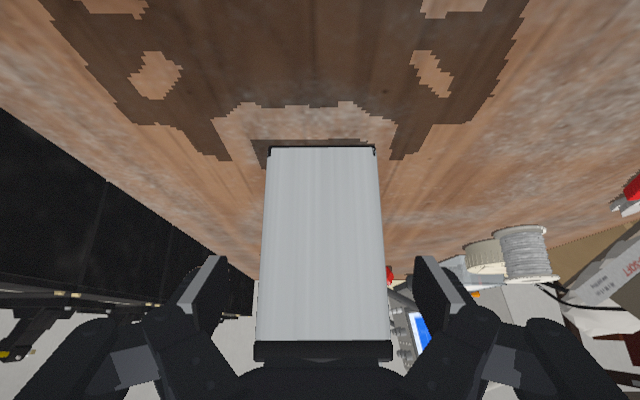

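The cell stands upright between the open fingers, its bottom edge at (268-375,147). I'll re-grip it at t=0.95 in place.

```bash
python3 jog.py '[[-0.002,0,-0.0015,0,0.08,0,1],[-0.004,0,-0.003,0.001,0.16,-0.003,1],[-0.0055,0.0002,-0.0041,0.0016,0.249,-0.0046,1],[-0.0055,0.0002,-0.0041,0.0016,0.249,-0.0046,1],[-0.0055,0.0002,-0.0041,0.0016,0.249,-0.0046,0.7],[-0.0055,0.0002,-0.0041,0.0016,0.249,-0.0046,0.5],[-0.0055,0.0002,-0.0041,0.0016,0.249,-0.0046,0],[-0.0055,0.0002,-0.0041,0.0016,0.249,-0.0046,0],[-0.0055,0.0002,-0.0041,0.0016,0.249,-0.0046,0],[-0.0055,0.0002,-0.0041,0.0016,0.249,-0.0046,0]]'
cat >> h.py <<'E'
def save_up(b0):
    p,r=pose(); yt=r.apply([0,1,0]);x=np.array([yt[0],yt[1],0]);x/=np.linalg.norm(x);z=np.array([0,0,1.]);y=np.cross(z,x)
    m=p+r.apply([0,0,-.019]); b0=np.array(b0); b=b0+x*np.dot(m-b0,x)
    pickle.dump((r.inv().apply(b-p),(r.inv()*R.from_matrix(np.array([x,y,z]).T)).as_matrix()),open('pics/cell.pkl','wb')); print('b',b,'yaw',np.arctan2(x[1],x[0]))
E
python3 - <<'E'
from h import *
save_up([.532,-.0007,0]); p,r=pose();print(r.inv().apply([0,0,.15]).round(4))
E
```

```text
time_s: 14.28
eef_pos: [0.5317, -0.0098, 0.0582]
eef_rot: [0.216, 0.673, 0.673, -0.216]
wrist_force: [-0.9, 2.1, -2.2]
opening: 0.624
grasp_force: 62.7
b [ 0.53168259 -0.00069997  0.        ] yaw -8.836442505094966e-05
[-8.72e-02 -1.00e-04 -1.22e-01]
```

```bash
python3 jog.py '[[-0.006,0,-0.008,0,0,0,0],[-0.02,0,-0.028,0,0,0,0],[-0.04,0,-0.056,0,0,0,0],[-0.06,0,-0.084,0,0,0,0],[-0.078,0,-0.109,0,0,0,0],[-0.087,0,-0.122,0,0,0,0],[-0.087,0,-0.122,0,0,0,0],[-0.087,0,-0.122,0,0,0,0]]'
python3 - <<'E'
from h import *
c,M=cellpose();print(c,M.as_matrix().round(3)[:,2]);print(readout.get_obs()['q'].round(3))
need_cell([.4889,-.2644,.15],0.046)
E
```

```text
time_s: 15.28
eef_pos: [0.5311, -0.0098, 0.2069]
eef_rot: [0.215, 0.673, 0.674, -0.217]
wrist_force: [-0.4, 0.1, -4.0]
opening: 0.623
grasp_force: 63.8
[ 0.53094845 -0.00073385  0.14871108] [0.002 0.    1.   ]
[ 0.107  0.237  1.72  -0.639  1.321  0.313]
d [-0.2152 -0.0417  0.1524] rv [-0.0285  0.0002 -0.0365] rows>= 5.0
```

```bash
python3 jog.py '[[-0.03,-0.006,0.021,-0.004,0,-0.005,0],[-0.07,-0.013,0.05,-0.009,0,-0.012,0],[-0.11,-0.021,0.078,-0.014,0,-0.018,0],[-0.15,-0.029,0.106,-0.02,0,-0.025,0],[-0.185,-0.036,0.131,-0.025,0,-0.032,0],[-0.207,-0.04,0.147,-0.0285,0,-0.0365,0],[-0.2152,-0.0417,0.1524,-0.0285,0,-0.0365,0],[-0.2152,-0.0417,0.1524,-0.0285,0,-0.0365,0],[-0.2152,-0.0417,0.1524,-0.0285,0,-0.0365,0]]'
python3 - <<'E'
from h import *
c,M=cellpose();print(c,M.as_matrix().round(3));print(readout.get_obs()['q'].round(3))
need_cell([.4889,-.2644,.06],0.046);need_cell([.4889,-.2644,.042],0.046)
E
```

```text
time_s: 16.4
eef_pos: [0.4903, -0.2725, 0.209]
eef_rot: [0.221, 0.657, 0.689, -0.21]
wrist_force: [-0.6, 0.1, -2.9]
opening: 0.626
grasp_force: 64.0
[ 0.48998719 -0.26337016  0.15084129] [[ 0.999 -0.047 -0.002]
 [ 0.047  0.999 -0.   ]
 [ 0.002  0.     1.   ]]
[-0.423  0.082  1.895 -0.678  0.972 -0.132]
d [ 0.052  -0.0012  0.0745] rv [ 0.0019 -0.0003 -0.0001] rows>= 2.0
d [ 0.0625 -0.0012  0.0891] rv [ 0.0019 -0.0003 -0.0001] rows>= 2.0
```

```bash
python3 jog.py '[[0.012,0,0.018,0.001,0,0,0],[0.028,-0.001,0.041,0.002,0,0,0],[0.045,-0.0012,0.065,0.002,0,0,0],[0.056,-0.0012,0.081,0.002,0,0,0],[0.0625,-0.0012,0.0891,0.002,0,0,0],[0.0625,-0.0012,0.0891,0.002,0,0,0],[0.0625,-0.0012,0.0891,0.002,0,0,0]]'
python3 - <<'E'
from h import *
from ik import fk,k
for i in range(1):
    c,M=cellpose();print(c,M.as_matrix().round(3)[:,2]);o=readout.get_obs();print(o['eef_pos'],fk(o['q'],k)[0])
p=cams.camera_params('wrist');im=cams.camera('wrist');pickle.dump(p,open('pics/w7.pkl','wb'));cv2.imwrite('pics/w7.png',im)
o=readout.get_obs();print(o['eef_pos'],fk(o['q'],k)[0])
t=cams.camera('top');cv2.imwrite('pics/top7.png',t)
s=np.hstack([cv2.resize(im[0:200,220:420],(400,400),interpolation=cv2.INTER_CUBIC),cv2.resize(t[216:266,380:430],(400,400),interpolation=cv2.INTER_CUBIC)])
cv2.imwrite('pics/v7.png',s)
need_cell([.4889,-.2644,.03],0.046)
E
```

```text
time_s: 17.27
eef_pos: [0.49, -0.2746, 0.1015]
eef_rot: [0.222, 0.658, 0.688, -0.211]
wrist_force: [0.4, -0.5, -3.0]
opening: 0.629
grasp_force: 64.1
[ 0.48966642 -0.26556315  0.04330454] [-0.002  0.001  1.   ]
[ 0.4899606  -0.27460641  0.10146502] [ 0.48985401 -0.27462635  0.10165299]
[ 0.4900725  -0.27472997  0.10176841] [ 0.48996592 -0.27474992  0.10195588]
d [ 0.0091 -0.0007  0.0104] rv [ 0.0016  0.0014 -0.002 ] rows>= 1.0
```

View pics/v7.png

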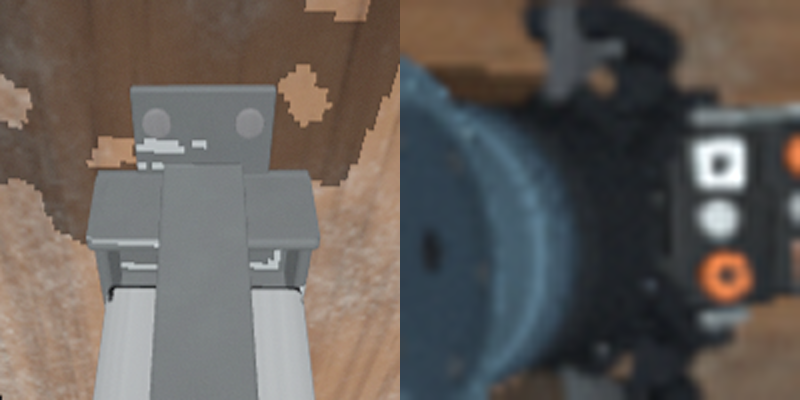

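Run:
```python
from h import *
P=pickle.load(open('pics/w7.pkl','rb'));T=cams.camera_params('top')
w=lambda x,y,z:onz(P,220+(x+.5)/2-.5,(y+.5)/2-.5,z).round(4)
t=lambda x,y,z:onz(T,380+(x-400+.5)/8-.5,216+(y+.5)/8-.5,z).round(4)
c,M=cellpose()
print('cell pred',c,'plus',c+M.apply([.017,0,.103]),'neg',c+M.apply([-.017,0,.103]),'vent',c+M.apply([0,0,.096]))
print('top: plus',t(719,162,.146),'neg',t(725,275,.146),'vent',t(717,217,.139))
print('wrist wall',w(88,242,.034),w(318,242,.034),'bolts',w(157,123,.006),w(250,122,.006),'cell bottom',w(107,288,c[2]),w(303,288,c[2]), 'pred',c+M.apply([-.027,.016,0]),c+M.apply([.027,.016,0]))
```

```text
cell pred [ 0.48981321 -0.26577412  0.04371221] plus [ 0.50652907 -0.26486816  0.14675472] neg [ 0.47256406 -0.26640788  0.14666883] vent [ 0.48956468 -0.26564727  0.1397118 ]
top: plus [ 0.5063 -0.264   0.146 ] neg [ 0.4723 -0.2651  0.146 ] vent [ 0.4896 -0.2647  0.139 ]
wrist wall [ 0.4563 -0.2448  0.034 ] [ 0.52  -0.242  0.034] bolts [ 0.4744 -0.2253  0.006 ] [ 0.5004 -0.2238  0.006 ] cell bottom [ 0.4618 -0.2527  0.0437] [ 0.5163 -0.2502  0.0437] pred [ 0.46211648 -0.25101327  0.043621  ] [ 0.5160609  -0.24856783  0.04375742]
```

Run:
```python
from h import *
need_cell([.489,-.2645,.036],0.046);need_cell([.489,-.2645,.028],0.046)
```

```text
d [ 0.0055 -0.0006  0.0056] rv [ 0.0016  0.0014 -0.002 ] rows>= 1.0
d [ 0.0102 -0.0006  0.0121] rv [ 0.0016  0.0014 -0.002 ] rows>= 1.0
```

```bash
python3 jog.py '[[0.003,-0.0006,0.0028,0.0016,0.0014,-0.002,0],[0.0055,-0.0006,0.0056,0.0016,0.0014,-0.002,0],[0.0055,-0.0006,0.0056,0.0016,0.0014,-0.002,0],[0.0055,-0.0006,0.0056,0.0016,0.0014,-0.002,0]]'
cat > s.py <<'E'
from h import *
c,M=cellpose();o=readout.get_obs();print(c.round(4),M.as_matrix().round(4)[:,2],'F',o['wrist_force'].round(1),'T',o['torque'].round(2),o['grasp_force'],'t',o['time_s'])
import sys
for z in sys.argv[1:]: need_cell([.489,-.2645,float(z)],0.046)
E
python3 s.py .028
```

```text
time_s: 17.88
eef_pos: [0.4886, -0.2734, 0.093]
eef_rot: [0.22, 0.658, 0.689, -0.211]
wrist_force: [-0.5, -0.9, -3.8]
opening: 0.625
grasp_force: 64.1
[ 0.4881 -0.2642  0.0349] [ 1.8e-03 -9.0e-04  1.0e+00] F [-0.5 -0.9 -3.8] T [0.61 0.07 0.02] 64.10389423370361 t 17.875
d [0.0038 0.0008 0.0057] rv [-0.0016 -0.0009  0.0008] rows>= 1.0
```

```bash
python3 jog.py '[[0.002,0.0004,0.003,0,0,0,0],[0.004,0.0004,0.0057,0,0,0,0],[0.004,0.0004,0.0057,0,0,0,0]]'; python3 s.py .022
```

```text
time_s: 18.25
eef_pos: [0.4887, -0.2733, 0.0855]
eef_rot: [0.219, 0.658, 0.689, -0.211]
wrist_force: [1.2, 0.7, -3.2]
opening: 0.624
grasp_force: 64.1
[ 0.4882 -0.2641  0.0274] [ 0.0025 -0.0012  1.    ] F [ 1.2  0.7 -3.2] T [0.64 0.05 0.02] 64.10365462303162 t 18.25
d [0.0028 0.0007 0.0046] rv [-0.0022 -0.0014  0.0012] rows>= 1.0
```

No contact and already below the y-wall rim (34 mm), so I'll keep lowering.

```bash
python3 jog.py '[[0.0016,0.0004,0.0023,-0.001,0,0.001,0],[0.0032,0.0006,0.0046,-0.002,-0.001,0.001,0],[0.0032,0.0006,0.0046,-0.002,-0.001,0.001,0]]';python3 s.py; python3 jog.py '[[0.0017,0,0.0024,0,0,0,0],[0.0035,0,0.0049,0,0,0,0],[0.0035,0,0.0049,0,0,0,0]]'; python3 s.py .004
```

```text
time_s: 18.62
eef_pos: [0.4894, -0.2733, 0.0801]
eef_rot: [0.221, 0.658, 0.689, -0.211]
wrist_force: [-0.1, -0.0, -4.5]
opening: 0.622
grasp_force: 64.1
[ 0.489  -0.2642  0.022 ] [ 0.e+00 -2.e-04  1.e+00] F [-0.1 -0.  -4.5] T [ 0.62 -0.02 -0.01] 64.09953117370605 t 18.625
time_s: 19.0
eef_pos: [0.4894, -0.2733, 0.074]
eef_rot: [0.221, 0.658, 0.689, -0.211]
wrist_force: [0.5, 0.0, -3.3]
opening: 0.629
grasp_force: 64.1
[ 0.4889 -0.2642  0.0159] [ 1.e-04 -3.e-04  1.e+00] F [ 0.5  0.  -3.3] T [ 0.63  0.05 -0.03] 64.09997820854187 t 19.0
d [0.0067 0.     0.0098] rv [-0.0001 -0.0003  0.0001] rows>= 1.0
```

```bash
python3 jog.py '[[0.0017,0,0.0024,0,0,0,0],[0.0035,0,0.0049,0,0,0,0],[0.005,0,0.0070,0,0,0,0],[0.005,0,0.0070,0,0,0,0]]'; python3 s.py .004;python3 jog.py '[[0.0008,0,0.0012,0,0,0,0],[0.0012,0,0.0016,0,0,0,0],[0.0012,0,0.0016,0,0,0,0]]'; python3 s.py .004
```

```text
time_s: 19.5
eef_pos: [0.4894, -0.2734, 0.0655]
eef_rot: [0.221, 0.658, 0.689, -0.211]
wrist_force: [0.2, 0.3, -4.1]
opening: 0.624
grasp_force: 64.1
[ 0.489  -0.2643  0.0073] [-0.e+00 -2.e-04  1.e+00] F [ 0.2  0.3 -4.1] T [0.61 0.03 0.05] 64.10032868385315 t 19.5
d [ 0.0017 -0.      0.0029] rv [ 0.0001 -0.0002  0.0001] rows>= 1.0
time_s: 19.88
eef_pos: [0.4897, -0.2734, 0.0639]
eef_rot: [0.221, 0.658, 0.689, -0.211]
wrist_force: [0.6, -0.6, -4.1]
opening: 0.625
grasp_force: 64.1
[ 0.4893 -0.2643  0.0057] [-6.e-04  1.e-04  1.e+00] F [ 0.6 -0.6 -4.1] T [ 0.63 -0.01  0.01] 64.09961342811584 t 19.875
d [ 0.0009 -0.0003  0.0015] rv [ 0.0005  0.0001 -0.0002] rows>= 1.0
```

```bash
for i in 1 2; do python3 jog.py '[[0.0006,0,0.0008,0,0,0,0],[0.0006,0,0.0008,0,0,0,0]]'|grep -E 'pos|force'; done; python3 s.py .004
```

```text
eef_pos: [0.4896, -0.2734, 0.0628]
wrist_force: [-1.2, -0.5, -4.1]
grasp_force: 64.1
eef_pos: [0.4898, -0.2735, 0.0622]
wrist_force: [-1.0, 0.4, -1.2]
grasp_force: 64.4
[ 0.4894 -0.2644  0.004 ] [-7.e-04  5.e-04  1.e+00] F [-1.   0.4 -1.2] T [ 0.51  0.19 -0.04] 64.39133048057556 t 20.375
d [-0.0001 -0.0004  0.0001] rv [ 0.0006  0.0005 -0.0003] rows>= 1.0
```

```bash
for i in 1 2; do python3 jog.py '[[0.0004,0,0.0006,0,0,0,0],[0.0004,0,0.0006,0,0,0,0]]'|grep -E 'pos|force'; done; python3 s.py .004
```

```text
eef_pos: [0.4899, -0.2736, 0.0622]
wrist_force: [-3.3, 4.2, 6.6]
grasp_force: 65.3
eef_pos: [0.4899, -0.2737, 0.0621]
wrist_force: [-4.4, 7.0, 12.8]
grasp_force: 66.1
[ 0.4895 -0.2647  0.0039] [-6.0e-04  2.2e-03  1.0e+00] F [-4.4  7.  12.8] T [ 0.36  1.22 -0.59] 66.10766530036926 t 20.875
d [ 0.     -0.0005 -0.0001] rv [ 0.0003  0.0022 -0.0004] rows>= 1.0
```

The cell is home: firm contact with its bottom at z=4 mm. I'll release and back out along the tool axis.

```bash
python3 jog.py '[[-0.0004,0,-0.0006,0,0,0,0.66],[-0.0004,0,-0.0006,0,0,0,0.75],[-0.0004,0,-0.0006,0,0,0,0.9],[-0.0004,0,-0.0006,0,0,0,1],[-0.0004,0,-0.0006,0,0,0,1]]'
python3 jog.py '[[0,0,-0.015,0,0,0,1],[0,0,-0.04,0,0,0,1],[0,0,-0.08,0,0,0,1],[0,0,-0.12,0,0,0,1],[0,0,-0.16,0,0,0,1],[0,0,-0.18,0,0,0,1],[0,0,-0.18,0,0,0,1]]'
python3 - <<'E'
from h import *
t=cams.camera('top');cv2.imwrite('pics/top8.png',t)
c=t[215:262,380:440]; hsv=cv2.cvtColor(c,cv2.COLOR_BGR2HSV);T=cams.camera_params('top')
m=((hsv[...,0]<15)&(hsv[...,1]>150)&(hsv[...,2]>150)).astype(np.uint8)
n,l,s,cen=cv2.connectedComponentsWithStats(m)
for i in range(1,n):
    if s[i,4]>3: print('orange',s[i],onz(T,cen[i][0]+380,cen[i][1]+215,.107).round(4))
m=(c.min(2)>200).astype(np.uint8);n,l,s,cen=cv2.connectedComponentsWithStats(m)
for i in range(1,n):
    if s[i,4]>3: print('white',s[i],onz(T,cen[i][0]+380,cen[i][1]+215,.107).round(4))
o=R.from_rotvec([0,0,.046]);b=np.array([.489,-.2644,0]);print('bay_plus',b+o.apply([.017,0,.107]),'minus',b+o.apply([-.017,0,.107]))
E
```

```text
time_s: 21.5
eef_pos: [0.4896, -0.2734, 0.061]
eef_rot: [0.221, 0.658, 0.689, -0.211]
wrist_force: [-0.1, 0.1, 0.7]
opening: 0.999
grasp_force: 0.0
time_s: 22.38
eef_pos: [0.4859, -0.1678, 0.2098]
eef_rot: [0.223, 0.657, 0.689, -0.21]
wrist_force: [0.4, -0.5, -0.2]
opening: 0.999
grasp_force: 0.0
orange [49 18  5  5 18] [ 0.5084 -0.3019  0.107 ]
orange [55 31  5  5 21] [ 0.476  -0.3175  0.107 ]
orange [34 32  5  5 18] [ 0.4736 -0.2635  0.107 ]
white [33 18  5  5 21] [ 0.5083 -0.2616  0.107 ]
white [34 27  3  2  5] [ 0.4895 -0.261   0.107 ]
white [50 26  2  2  4] [ 0.4919 -0.3006  0.107 ]
white [52 32  2  4  6] [ 0.4744 -0.3057  0.107 ]
bay_plus [ 0.50598202 -0.26361828  0.107     ] minus [ 0.47201798 -0.26518172  0.107     ]
```

The cell seats with plus on the far side, at (0.508,-0.262) in the top view. Next is the bar: I'll go over its top to its -y side and sweep it down.

```bash
cat > bar.py <<'E'
from h import *
import sys
ey=np.array([-.046,.999,0]);H=np.array([.4938,-.3693,.106])
T=tool(.046)
def at(Y,Z): return H+ey*Y/1000+np.array([0,0,Z/1000])
for a in sys.argv[1:]:
    Y,Z=map(float,a.split(','));print(a,end=' ');need(at(Y,Z),T)
E
python3 bar.py 170,230 -62,220 -62,128
```

```text
170,230 d [-0.0996 -0.0004 -0.0857] rv [0.0021 0.6208 0.0008] rows>= 4.0
-62,220 d [-0.2826 -0.0008  0.0574] rv [0.0021 0.6208 0.0008] rows>= 5.0
-62,128 d [-0.229  -0.0009  0.1322] rv [0.0021 0.6208 0.0008] rows>= 5.0
```

```bash
python3 jog.py '[[-0.03,0,-0.025,0,0.16,0,0],[-0.06,0,-0.05,0.001,0.32,0,0],[-0.0996,0,-0.0857,0.002,0.48,0,0],[-0.0996,0,-0.0857,0.002,0.62,0,0],[-0.0996,0,-0.0857,0.002,0.62,0,0],[-0.145,-0.001,-0.05,0.002,0.62,0,0],[-0.19,-0.001,-0.014,0.002,0.62,0,0],[-0.236,-0.001,0.021,0.002,0.62,0,0],[-0.2826,-0.0008,0.0574,0.002,0.62,0,0],[-0.2826,-0.0008,0.0574,0.002,0.62,0,0]]'
python3 bar.py -62,128
```

```text
time_s: 23.68
eef_pos: [0.4946, -0.4343, 0.3205]
eef_rot: [-0.003, 0.692, 0.722, -0.002]
wrist_force: [0.2, 0.6, -0.2]
opening: 0.006
grasp_force: 0.0
-62,128 d [0.0028 0.0028 0.0865] rv [-0.0069 -0.0019 -0.0042] rows>= 2.0
```

Now down, then start the sweep.

```bash
python3 jog.py '[[0.001,0.001,0.04,-0.003,0,-0.002,0],[0.003,0.003,0.0865,-0.007,-0.002,-0.004,0],[0.003,0.003,0.0865,-0.007,-0.002,-0.004,0],[0.003,0.003,0.0865,-0.007,-0.002,-0.004,0]]'
python3 bar.py -37,128 -5,130 27,124.3 56.7,111 82,90.8 101.6,65 112,41.3 115.8,28.8
```

```text
time_s: 24.18
eef_pos: [0.4995, -0.4283, 0.2401]
eef_rot: [0.003, 0.689, 0.725, 0.001]
wrist_force: [1.0, 0.8, 0.3]
opening: 0.002
grasp_force: 0.0
-37,128 d [ 0.0222 -0.0029  0.006 ] rv [0.0055 0.004  0.0046] rows>= 1.0
-5,130 d [ 0.0542 -0.0028  0.0038] rv [0.0055 0.004  0.0046] rows>= 1.0
27,124.3 d [ 0.0863 -0.0026  0.0094] rv [0.0055 0.004  0.0046] rows>= 2.0
56.7,111 d [ 0.116  -0.0026  0.0226] rv [0.0055 0.004  0.0046] rows>= 2.0
82,90.8 d [ 0.1414 -0.0026  0.0427] rv [0.0055 0.004  0.0046] rows>= 3.0
101.6,65 d [ 0.1611 -0.0026  0.0684] rv [0.0055 0.004  0.0046] rows>= 3.0
112,41.3 d [ 0.1716 -0.0027  0.0921] rv [0.0055 0.004  0.0046] rows>= 4.0
115.8,28.8 d [ 0.1754 -0.0027  0.1046] rv [0.0055 0.004  0.0046] rows>= 4.0
```

```bash
python3 jog.py '[[0.011,-0.002,0.003,0.003,0.002,0.002,0],[0.022,-0.0029,0.005,0.0055,0.004,0.0046,0],[0.038,-0.0028,0.004,0.0055,0.004,0.0046,0],[0.054,-0.0028,0.004,0.0055,0.004,0.0046,0],[0.07,-0.0027,0.006,0.0055,0.004,0.0046,0],[0.0863,-0.0026,0.0094,0.0055,0.004,0.0046,0],[0.0863,-0.0026,0.0094,0.0055,0.004,0.0046,0]]'
python3 bar.py 42,119 56.7,111 70,102 82,90.8 92.5,78.5 101.6,65 107.5,53 112,41.3
```

```text
time_s: 25.05
eef_pos: [0.492, -0.3411, 0.2286]
eef_rot: [-0.001, 0.691, 0.723, 0.001]
wrist_force: [0.3, -0.6, 0.0]
opening: 0.0
grasp_force: 0.0
42,119 d [0.0137 0.0005 0.0037] rv [-0.0008 -0.0024  0.0003] rows>= 1.0
56.7,111 d [0.0284 0.0005 0.0117] rv [-0.0008 -0.0024  0.0003] rows>= 1.0
70,102 d [0.0417 0.0006 0.0207] rv [-0.0008 -0.0024  0.0003] rows>= 1.0
82,90.8 d [0.0537 0.0006 0.032 ] rv [-0.0008 -0.0024  0.0003] rows>= 1.0
92.5,78.5 d [0.0641 0.0006 0.0443] rv [-0.0008 -0.0024  0.0003] rows>= 2.0
101.6,65 d [0.0732 0.0006 0.0578] rv [-0.0008 -0.0024  0.0003] rows>= 2.0
107.5,53 d [0.0791 0.0006 0.0698] rv [-0.0008 -0.0024  0.0003] rows>= 2.0
112,41.3 d [0.0835 0.0006 0.0815] rv [-0.0008 -0.0024  0.0003] rows>= 2.0
```

```bash
python3 jog.py '[[0.0137,0.0005,0.0037,0,0,0,0],[0.0284,0.0005,0.0117,0,-0.002,0,0],[0.0417,0.0006,0.0207,0,-0.002,0,0],[0.0537,0.0006,0.032,0,-0.002,0,0],[0.0641,0.0006,0.0443,0,-0.002,0,0],[0.0732,0.0006,0.0578,0,-0.002,0,0],[0.0791,0.0006,0.0698,0,-0.002,0,0],[0.0835,0.0006,0.0815,0,-0.002,0,0],[0.0835,0.0006,0.0815,0,-0.002,0,0]]'
python3 bar.py 112,41.3 112,60 150,60 150,30 150,12 150,4
```

```text
time_s: 26.18
eef_pos: [0.4882, -0.2585, 0.1463]
eef_rot: [-0.001, 0.691, 0.723, -0.0]
wrist_force: [0.6, 0.5, -0.2]
opening: 0.004
grasp_force: 0.0
112,41.3 d [ 0.0011  0.0005 -0.001 ] rv [-0.0021 -0.001  -0.0009] rows>= 1.0
112,60 d [ 0.0011  0.0005 -0.0197] rv [-0.0021 -0.001  -0.0009] rows>= 1.0
150,60 d [ 0.0391  0.0004 -0.0196] rv [-0.0021 -0.001  -0.0009] rows>= 1.0
150,30 d [0.0391 0.0005 0.0104] rv [-0.0021 -0.001  -0.0009] rows>= 1.0
150,12 d [0.0391 0.0005 0.0284] rv [-0.0021 -0.001  -0.0009] rows>= 1.0
150,4 d [0.0391 0.0006 0.0364] rv [-0.0021 -0.001  -0.0009] rows>= 1.0
```

Run:
```python
from h import *
a=cv2.imread('pics/scene0.png');b=cams.camera('scene');cv2.imwrite('pics/scene9.png',b)
for y in(118,128,138,150): print(y,a[y,207:219].mean(1).round(),b[y,207:219].mean(1).round())
```

```text
118 [162. 161. 161. 161. 127.  90.  92. 164. 164. 165. 165. 164.] [165. 164. 164. 166. 167. 166. 166. 167. 167. 168. 168. 168.]
128 [163. 163. 163. 162. 133.  95.  81. 161. 161. 161. 161. 161.] [166. 166. 166. 167. 166. 165. 165. 164. 164. 164. 164. 164.]
138 [161. 162. 163. 161. 131.  79.  78. 163. 163. 163. 163. 163.] [165. 165. 166. 166. 167. 167. 167. 166. 166. 166. 166. 166.]
150 [161. 160. 162. 160. 132.  77.  52.  71. 162. 162. 164. 164.] [164. 164. 164. 165. 164. 164. 164. 164. 165. 166. 167. 167.]
```

The bar followed. I'll shift over the thumb tab and press down gently.

```bash
python3 jog.py '[[0.001,0.0005,-0.0197,-0.002,-0.001,0,0],[0.02,0.0005,-0.0197,-0.002,-0.001,0,0],[0.0391,0.0005,-0.0197,-0.002,-0.001,0,0],[0.0391,0.0005,-0.0197,-0.002,-0.001,0,0],[0.0391,0.0005,-0.005,-0.002,-0.001,0,0],[0.0391,0.0005,0.0104,-0.002,-0.001,0,0],[0.0391,0.0005,0.02,-0.002,-0.001,0,0],[0.0391,0.0005,0.0284,-0.002,-0.001,0,0],[0.0391,0.0005,0.0284,-0.002,-0.001,0,0]]'
python3 bar.py 150,12 150,6 150,2
```

```text
time_s: 27.35
eef_pos: [0.4871, -0.22, 0.1182]
eef_rot: [0.0, 0.691, 0.723, -0.0]
wrist_force: [-0.1, 0.1, -0.4]
opening: 0.001
grasp_force: 0.0
150,12 d [ 0.0006 -0.0002  0.0002] rv [ 0.0003  0.0006 -0.0014] rows>= 1.0
150,6 d [ 0.0006 -0.0002  0.0062] rv [ 0.0003  0.0006 -0.0014] rows>= 1.0
150,2 d [ 0.0006 -0.0002  0.0102] rv [ 0.0003  0.0006 -0.0014] rows>= 1.0
```

```bash
python3 jog.py '[[0.0006,0,0.003,0,0,-0.001,0],[0.0006,0,0.006,0,0,-0.001,0],[0.0006,0,0.006,0,0,-0.001,0]]'|grep -E 'pos|wrist'; for i in 1 2 3; do python3 jog.py '[[0,0,0.0015,0,0,0,0],[0,0,0.0015,0,0,0,0]]'|grep -E 'pos|wrist'; done
```

```text
eef_pos: [0.4876, -0.2195, 0.1133]
wrist_force: [-0.5, -0.1, 0.6]
eef_pos: [0.4876, -0.2195, 0.1117]
wrist_force: [-0.2, -0.1, 0.1]
eef_pos: [0.4875, -0.2195, 0.1101]
wrist_force: [-1.1, 0.8, 1.2]
eef_pos: [0.4875, -0.2195, 0.1086]
wrist_force: [-0.8, -0.3, 0.1]
```

```bash
for i in 1 2 3 4; do python3 jog.py '[[0,0,0.0008,0,0,0,0],[0,0,0.0008,0,0,0,0]]'|grep -E 'pos|wrist'; done
```

```text
eef_pos: [0.4875, -0.2195, 0.108]
wrist_force: [-0.8, -0.3, 0.4]
eef_pos: [0.4876, -0.2195, 0.1078]
wrist_force: [-1.2, 2.2, 7.0]
eef_pos: [0.4877, -0.2196, 0.1076]
wrist_force: [-3.9, 2.1, 11.6]
eef_pos: [0.4878, -0.2196, 0.1074]
wrist_force: [-5.1, 3.6, 16.7]
```

The tab stopped hard at 108 mm, which is level. I'll retract and check.

```bash
python3 jog.py '[[0,0,-0.01,0,0,0,0],[0,0,-0.05,0,0,0,0],[0.03,0,-0.1,0,0,0,0],[0.08,0,-0.14,0,0,0,0],[0.13,0,-0.16,0,0,0,0],[0.18,0,-0.16,0,0,0,0],[0.22,0,-0.16,0,0,0,0],[0.22,0,-0.16,0,0,0,0],[0.22,0,-0.16,0,0,0,0]]'
python3 - <<'E'
from h import *
t=cams.camera('top');s=cams.camera('scene');cv2.imwrite('pics/top10.png',t);cv2.imwrite('pics/scene10.png',s)
T=cams.camera_params('top');S=cams.camera_params('scene')
ey=np.array([-.046,.999,0]);H=np.array([.4938,-.3693,.108])
for Y in(20,50,80,110,150): # bar brightness profile across x at stations
    P=H+ey*Y/1000;print(Y,[int(t[int(round(proj(T,P+[dx,0,0])[1])),int(round(proj(T,P+[dx,0,0])[0]))].mean()) for dx in(-.015,-.01,-.005,0,.005,.01,.015)])
c=t[215:262,380:440];hsv=cv2.cvtColor(c,cv2.COLOR_BGR2HSV)
m=((hsv[...,0]<15)&(hsv[...,1]>150)&(hsv[...,2]>150)).astype(np.uint8)
for q in(m,(c.min(2)>200).astype(np.uint8)):
    n,l,st,cen=cv2.connectedComponentsWithStats(q)
    print([(onz(T,x[0]+380,x[1]+215,.107).round(4)[:2],k[4]) for x,k in zip(cen[1:],st[1:]) if k[4]>8])
a=cv2.imread('pics/top0.png');d=cv2.absdiff(a,t).max(2)
for n,(x0,x1,y0,y1) in dict(cutter=(290,342,140,168),spool=(356,376,145,170),tape=(195,222,212,238),strip=(214,246,238,272)).items(): print(n,int((d[y0:y1,x0:x1]>60).sum()))
E
```

```text
time_s: 30.6
eef_pos: [0.4773, 0.0001, 0.2653]
eef_rot: [0.001, 0.691, 0.723, -0.0]
wrist_force: [0.3, -0.1, 0.6]
opening: 0.001
grasp_force: 0.0
20 [170, 75, 116, 196, 190, 53, 72]
50 [146, 144, 127, 198, 194, 79, 77]
80 [58, 54, 130, 208, 200, 52, 55]
110 [129, 98, 127, 209, 196, 75, 245]
150 [74, 89, 209, 211, 203, 108, 158]
[(array([ 0.5084, -0.3019]), np.int32(18)), (array([ 0.476 , -0.3175]), np.int32(21)), (array([ 0.4736, -0.2635]), np.int32(18))]
[(array([ 0.5083, -0.2616]), np.int32(21)), (array([ 0.4888, -0.248 ]), np.int32(89))]
cutter 0
spool 0
tape 0
strip 92
```

```bash
python3 -c "
from bench import ctrl, cams, readout
print(ctrl.hand_in())"
```

```text
the job is handed in; nothing more can be done
None
```

I handed the job in at about 31 s: the cell stands home in the empty bay with its square positive terminal on the far side, and the hold-down bar lies level across all three cells (both from position, force and image checks); the only other-object check that differed was the terminal strip's image, which I took to be the arm's shadow but did not confirm.

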